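Face up the detergent display by bottle size

TASK

Line up the four detergent bottles in the counter display tray in order of size, one standing upright in each bay: the smallest in the bay next to the card reader, then rising to the tallest at the far end. Do not knock any bottle over, and leave the token dish, the carton and the drinks can where they are.

Things in the scene. Friction and masses are not known exactly. Their poses are not given: they have to be found in the camera images.
- bottle_a: The smallest of four detergent bottles of one range: round white bottle with a blank paper label, thin blue bands and a round blue screw cap. Body 38 mm in diameter, 85 mm tall in all; the cap is the top 28 mm, 24 mm in diameter, with a sloping shoulder below it. About 85 g. Loose; starts upright on the counter. Origin: centre of the underside; z up through the cap.
- bottle_b: The second smallest of four detergent bottles of one range: round white bottle with a blank paper label, thin blue bands and a round blue screw cap. Body 46 mm in diameter, 115 mm tall in all; the cap is the top 29 mm, 28 mm in diameter, with a sloping shoulder below it. About 170 g. Loose; starts upright on the counter. Origin: centre of the underside; z up through the cap.
- bottle_c: The second tallest of four detergent bottles of one range: round white bottle with a blank paper label, thin blue bands and a round blue screw cap. Body 54 mm in diameter, 145 mm tall in all; the cap is the top 30 mm, 32 mm in diameter, with a sloping shoulder below it. About 300 g. Loose; starts upright on the counter. Origin: centre of the underside; z up through the cap.
- bottle_d: The tallest of four detergent bottles of one range: round white bottle with a blank paper label, thin blue bands and a round blue screw cap. Body 62 mm in diameter, 175 mm tall in all; the cap is the top 32 mm, 36 mm in diameter, with a sloping shoulder below it. About 480 g. Loose; starts upright on the counter. Origin: centre of the underside; z up through the cap.
- tray: Dark steel display tray fixed to the counter, 104 (x) x 356 mm (y): a row of four equal bays along y. Origin: centre of underside, at counter height; z up; +x: price strip side. Bay centres x = 0, y = -132, -44, 44, 132 mm. Each bay is 88 (x) x 84 mm (y) inside, black floor 7 mm above the counter. Aluminium dividers 4 mm thick; they, the ends and the rear wall are 22 mm high, front lip 16 mm.
- card_reader: Black payment card reader, screen and keypad on top, on a stand fixed to the counter just beyond one end of the tray: about 250 mm from the tray's origin towards its +y or its -y end, which end differs from start to start. About 140 x 75 mm, 75 mm high. Origin: centre of the stand's underside.
- token_dish: Round steel dish with brass machine tokens, 92 mm across and 24 mm high, loose, beyond the other end of the tray. Origin: centre of the underside. To be left alone.
- carton: Upright cardboard carton of dryer sheets with a green band, 65 x 110 mm (x, y) and 140 mm high, loose, at the left side of the work. Origin: centre of the underside. To be left alone.
- drinks_can: Red drinks can, 66 mm in diameter, 115 mm high, loose, at the right side of the work. Origin: centre of the underside. To be left alone.
Mind the look-alikes: they are no part of the job. What is shaped like the bottle_a but black or yellow is not meant.

How it is judged:
By the outcome, as a careful person would: the job done as asked, in the order asked, and still so for the second after the job is handed in, with the robot touching nothing.
It also fails if it takes over 102 s, if anything falls off the work surface, if the arm or the gripper's body presses on something with over 40 N, if the wrist force passes 120 N, or if a joint passes its speed limit or range.

ROBOT

A 7-joint arm with a two-finger parallel gripper is mounted at the origin on the work surface. World frame = base frame: x ahead of the robot, y to its left, z up, the work surface at z = 0. Lengths are in m, angles in rad, forces in N, time in s.
With the tool pointing down it reaches from about 0.4 to 0.875 m from the base axis. Payload 6.5 kg.
Tool frame: the origin (TCP) lies between the finger pads; the fingertips stand ahead of it and the grasp point (between the pads) lies 11 mm behind it (robot.tcp_to_tips is the z of the fingertips in the tool frame, in m); z points along the fingers, y is the line along which they close (so a half turn about z gives the same grasp; the last joint's range is limited). The gripper opens to 85 mm and grips with 20 to 120 N. Pads are 22 mm wide; open, the fingers measure 114 mm over their backs; the gripper's body (76 mm by 85 mm) begins 54 mm behind the grasp point. The pads swing forward as they close: fully open they stand 13 mm farther back than shut.
Start: joints at [-1.349, 0.536, -0.004, 1.538, 0.003, 1.067, -0.071], TCP at [0.184, 0.623, 0.239] pointing down, gripper open.
Joint ranges: [-2.7, 2.7], [-0.37, 2.16], [-1.27, 1.26], [0.24, 2.4], [-1.31, 4.45], [0.19, 1.91], [-2.76, 2.76]. Speed limits (rad/s): [2.39, 2.39, 3.14, 3.14, 3.14, 3.14, 3.14].

INTERFACE

Orientations are given as a unit quaternion [w, x, y, z].
In Python, from workcell import robot gives the robot as it stands.
- The arm moves only by the shell command python3 -m creep 'ROWS' [FORCE]. ROWS is a JSON object of lists of equal length, an entry for each row: "hand": the opening, from -1 (shut) to 1 (fully open); "slide": the shift along the tool's x, y, z in mm, a list of three; "yaw": the turn about the tool's z in degrees. In form: {"hand": [hand, ...], "slide": [[dx, dy, dz], ...], "yaw": [yaw, ...]}. A call has 1 to 8 rows; each row is the pose to reach, as a shift and turn from the pose commanded when the call began, along the tool's axes at that moment; what a row does not reach only later rows make up. A row lasts 1/8 s, in which the tool goes at most 62.5 mm and 10.7 degrees, less where a joint would pass 70% of its speed; a pose out of reach is approached as far as the arm can. A call with a gripper value outside its range is refused whole. The fingers move at their own pace and stop on an object; FORCE is the grip in N (left out, the last holds). Time passes only in rows, so rows that repeat a pose let the fingers close. It gives the time, the measured TCP pose, the force, the opening and the grip force at its end, in the units of the state.
- robot.get_obs(): the state, without advancing time (a new reading comes with each control period).
- robot.camera(name): name is "side" or "top"; returns a dict with "image" (480x640x3 uint8, red, green, blue), "range_z" (480x640 float32, m along the optical axis (not along the pixel's ray), 0 where there is no reading), "fx", "fy", "cx", "cy" (pixels), "rvec" (rotation vector, rad) and "tvec" (3), from world to camera coordinates, as OpenCV has them. Camera axes: x right, y down, z forward; pixel columns grow to the right and rows downward; lengths in m; the calibration is good to about 2 mm. A picture is of the moment at which its call begins.
- robot.job_done(): hands the job in; it is judged then, once.
The state is a dict: "t": time; "q": joint angles; "joint_vel": joint speeds; "tau": joint torques, N m; "tool_pos": TCP position; "tcp_rot": TCP orientation; "force": force on the tool from outside, world axes, zero at the start; "moment": the same for the moment, N m; "finger_gap": finger opening in m; "grip_force": force on a finger pad.
Only numpy, scipy, OpenCV 4.12 (cv2) and the standard library are available. Lean on these libraries where they do the work, as an engineer would, in place of code of your own. Each camera call takes 0.05 s, during which the arm holds its last target. There are 200 camera calls.

## Working session

There is one attempt and no reset: what is moved stays moved. The work goes in short steps, Python scripts to look and compute and a shell command to move; the robot and the scene stay as the last step left them, time stands still between calls to the robot, and variables do not carry over. Pictures are saved under pics/ and viewed, at most 14 in all, crops included, and the job is handed in when it is done.

```bash
mkdir -p pics; ls; python3 - <<'E'
from workcell import robot
import cv2
o=robot.get_obs();print({k:o[k] for k in('t','tool_pos','tcp_rot','finger_gap','force')},robot.tcp_to_tips)
for n in('top','side'):
    c=robot.camera(n);cv2.imwrite(f'pics/{n}0.png',c['image'][:,:,::-1]);print(n,c['fx'],c['fy'],c['cx'],c['cy'],c['rvec'],c['tvec'])
E
```

```text
pics
{'t': 0.0, 'tool_pos': array([0.18432363, 0.62264571, 0.2383895 ]), 'tcp_rot': array([-7.74552732e-05,  1.43381697e-01,  9.89667049e-01, -9.02399254e-04]), 'finger_gap': 0.08507279539352444, 'force': array([ 0.12493999,  0.13118242, -1.05384611])} 0.008
top 443.2673691257553 443.2673691257553 314.93264030279636 238.63617565452222 [ 2.15753968 -2.1936494   0.09095405] [0.0179242  0.53987012 1.00923022]
side 449.8768872116427 449.8768872116427 324.1160848162018 239.2130561188316 [ 2.05902133 -0.49012868  0.28758069] [-0.46615069  0.15719285  0.86948717]
```

View pics/top0.png

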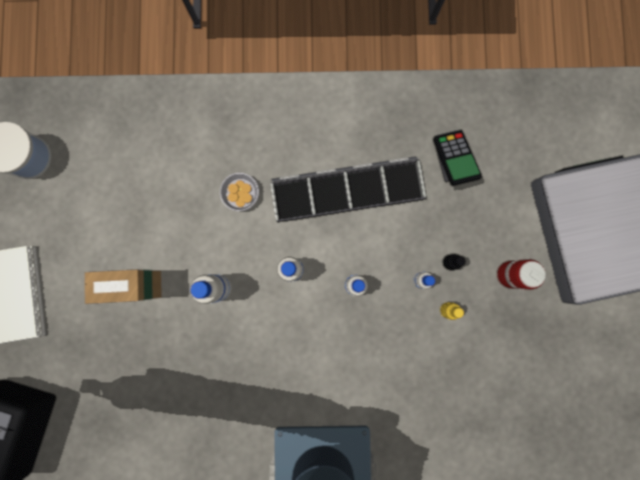

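View pics/side0.png

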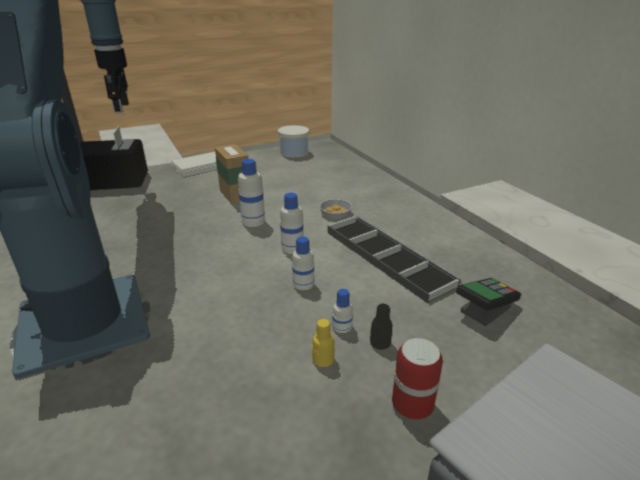

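Candidates (top view): a = small blue cap (427,280); b (358,285); c (289,268); d (205,289). Look-alikes that aren't meant are the black (454,261) and yellow (454,311) ones. The card reader at (458,158) is at the tray's right end, so a goes in the right bay (404,182) and d in the left bay (291,198).

```bash
cat > h.py <<'E'
import numpy as np,cv2
from workcell import robot
def cast(c,uv,z):
    R=cv2.Rodrigues(np.array(c['rvec'],float))[0];t=np.array(c['tvec'],float).ravel()
    C=-R.T@t;d=R.T@np.array([(uv[0]-c['cx'])/c['fx'],(uv[1]-c['cy'])/c['fy'],1.])
    return (C+d*(z-C[2])/d[2])
def caps(c):
    h=cv2.cvtColor(c['image'],cv2.COLOR_RGB2HSV)
    m=cv2.inRange(h,(105,150,90),(125,255,255))
    n,l,s,ce=cv2.connectedComponentsWithStats(m)
    return [(ce[i],s[i]) for i in range(1,n) if s[i,4]>30]
def cloud(c,z_only=False):
    R=cv2.Rodrigues(np.array(c['rvec'],float))[0];t=np.array(c['tvec'],float).ravel()
    v,u=np.mgrid[:480,:640];Z=c['range_z']
    P=np.stack([(u-c['cx'])/c['fx']*Z,(v-c['cy'])/c['fy']*Z,Z],-1)
    return (P-t)@R
def dirs():
    o=robot.get_obs();w,x,y,z=o['tcp_rot']
    from scipy.spatial.transform import Rotation as Ro
    return o,Ro.from_quat([x,y,z,w]).as_matrix()
def to(p):
    o,R=dirs();return np.round(R.T@(np.array(p)-o['tool_pos'])*1000,1)
E
python3 - <<'E'
from h import *
c=robot.camera('top');P=cloud(c)
for ce,s in caps(c):
    H=[.085,.115,.145,.175]
    x,y,w,h,a=s;q=P[y-3:y+h+3,x-3:x+w+3].reshape(-1,3);top=np.percentile(q[:,2],97)
    b=q[q[:,2]>top-.006];Hn=min(H,key=lambda v:abs(v-top))
    print('cap',ce.round(1),s,'top',top.round(3),'cloud',b.mean(0).round(4),'mid',((b.max(0)+b.min(0))/2).round(4),'ray',cast(c,ce,Hn).round(4))
g=c['image'].max(2);m=np.zeros_like(g);m[140:235,260:435]=(g[140:235,260:435]<45)*255
n,l,s,ce=cv2.connectedComponentsWithStats(m)
for i in range(1,n):
    if s[i,4]>300:
        r=cv2.minAreaRect(np.argwhere(l==i)[:,::-1].astype(np.float32))
        print('bay',s[i],ce[i].round(1),np.round(r[0],1),np.round(r[1],1),round(r[2],1),cast(c,r[0],.007).round(4),cast(c,ce[i],.007).round(4))
cv2.imwrite('pics/crop1.png',cv2.resize(c['image'][130:330,180:500,::-1],None,fx=2.5,fy=2.5))
E
```

```text
cap [288.2 268.4] [282 262  13  14 138] top 0.147 cloud [0.4696 0.0659 0.15  ] mid [0.4677 0.0439 0.5968] ray [0.4695 0.0643 0.145 ]
cap [428.6 280.2] [423 276  12   9  85] top 0.087 cloud [ 0.4405 -0.2315  0.1069] mid [ 0.4405 -0.1211  0.5669] ray [ 0.4401 -0.2364  0.085 ]
cap [358.  285.5] [353 281  11  10  98] top 0.118 cloud [ 0.4321 -0.079   0.1301] mid [ 0.4354 -0.0432  0.582 ] ray [ 0.4317 -0.0802  0.115 ]
cap [200.1 289.4] [192 282  17  16 216] top 0.178 cloud [0.4309 0.2364 0.1857] mid [0.4331 0.1316 0.6121] ray [0.4305 0.2363 0.175 ]
bay [ 385  163   35   38 1050] [402.  181.7] [402.  181.7] [34.9 30.4] 80.5 [ 0.6748 -0.2015  0.007 ] [ 0.6748 -0.2014  0.007 ]
bay [ 348  169   36   38 1056] [365.5 187.7] [365.5 187.2] [34.9 31.2] 80.5 [ 0.6628 -0.114   0.007 ] [ 0.6618 -0.1139  0.007 ]
bay [ 311  174   37   39 1088] [328.8 193.1] [328.8 193. ] [34.8 31.5] 81.0 [ 0.6504 -0.026   0.007 ] [ 0.65   -0.0258  0.007 ]
bay [ 275  180   36   39 1070] [292.2 199. ] [292.  198.7] [34.7 31.6] 81.0 [0.6382 0.0621 0.007 ] [0.6374 0.0616 0.007 ]
```

View pics/crop1.png

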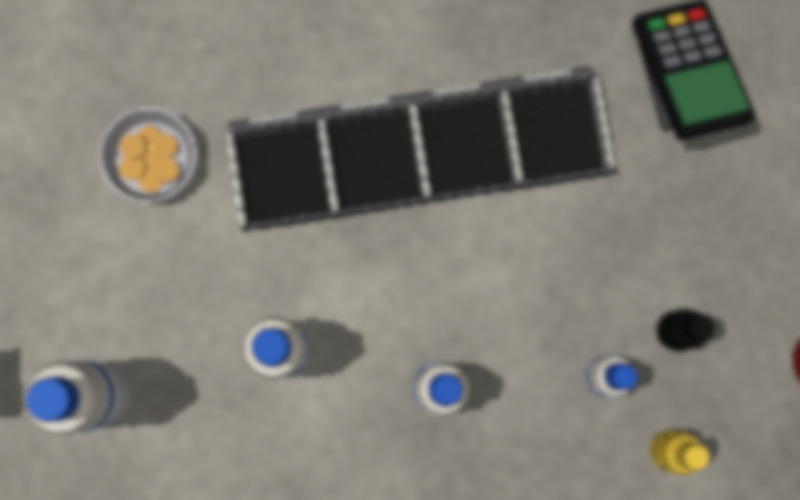

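The crop confirms that the blue-capped bottle at crop (620,376) is bottle_a, with the black one at (685,330) and the yellow one at (685,453) beside it. The tray bays are empty. Next I'll refine the cap centres by using both views.

```bash
python3 - <<'E'
from h import *
ct=robot.camera('top');cs=robot.camera('side')
T=sorted(caps(ct),key=lambda e:-e[0][0]);S=sorted([e for e in caps(cs) if 235<e[0][0]<355 and e[0][1]<310 and e[1][3]>e[1][2]*.7],key=lambda e:-e[0][1])
def PM(c):
    K=np.array([[c['fx'],0,c['cx']],[0,c['fy'],c['cy']],[0,0,1]]);return K@np.c_[cv2.Rodrigues(np.array(c['rvec'],float))[0],np.ravel(c['tvec'])]
for n,t,s,H in zip('abcd',T,S,(.085,.115,.145,.175)):
    X=cv2.triangulatePoints(PM(ct),PM(cs),t[0].reshape(2,1),s[0].reshape(2,1)).ravel();X=X[:3]/X[3]
    print(n,s[0].round(1),s[1],'tri',X.round(4),'top@H-10',cast(ct,t[0],H-.01)[:2].round(4),'side@H-13',cast(cs,s[0],H-.013)[:2].round(4))
print(dirs()[1].round(3)); print(to([.440,-.237,.2]))
E
```

```text
[[-0.959  0.284 -0.   ]
 [ 0.284  0.959 -0.001]
 [-0.    -0.001 -1.   ]]
[-489.1 -752.1   39.5]
```

```bash
cat > tri.py <<'E'
from h import *
ct=robot.camera('top');cs=robot.camera('side')
h=cv2.cvtColor(cs['image'],cv2.COLOR_RGB2HSV)
m=cv2.inRange(h,(105,150,60),(125,255,255));n,l,s,ce=cv2.connectedComponentsWithStats(m)
S=[(ce[i],s[i]) for i in range(1,n) if s[i,4]>40]
T=caps(ct)
for t in T:print('T',t[0].round(1),t[1],[cast(ct,t[0],H-.01)[:2].round(4).tolist() for H in (.085,.115,.145,.175)])
for t in S:print('S',t[0].round(1),t[1],[cast(cs,t[0],H-.013)[:2].round(4).tolist() for H in (.085,.115,.145,.175)])
E
python3 tri.py
```

```text
T [288.2 268.4] [282 262  13  14 138] [[0.4709, 0.0687], [0.4703, 0.0668], [0.4697, 0.0649], [0.4691, 0.063]]
T [428.6 280.2] [423 276  12   9  85] [[0.44, -0.2389], [0.4404, -0.2314], [0.4407, -0.2239], [0.441, -0.2163]]
T [358.  285.5] [353 281  11  10  98] [[0.4309, -0.0839], [0.4315, -0.0811], [0.4322, -0.0783], [0.4328, -0.0755]]
T [200.1 289.4] [192 282  17  16 216] [[0.4281, 0.2625], [0.4288, 0.2546], [0.4295, 0.2467], [0.4302, 0.2389]]
S [302.1 239.6] [297 237  11   6  48] [[0.4578, -0.0199], [0.4372, -0.0664], [0.4166, -0.1129], [0.396, -0.1594]]
S [342.7 292.4] [338 290  10   6  49] [[0.4451, -0.2283], [0.4252, -0.2625], [0.4054, -0.2966], [0.3855, -0.3308]]
```

```bash
python3 -m creep '{"hand":[0.1,0.1,0.1,0.1,0.1,0.1,0.1,0.1],"slide":[[-395,-220,0],[-395,-220,0],[-395,-220,0],[-395,-220,0],[-395,-220,0],[-395,-220,0],[-395,-220,0],[-395,-220,0]],"yaw":[0,0,0,0,0,0,0,0]}' 50
python3 -c "
from h import *;print(to([.439,-.239,.15]),robot.get_obs()['force'],robot.get_obs()['t'])"
```

```text
t: 1.35
tool_pos: [0.5043, 0.2953, 0.2395]
tcp_rot: [0.001, 0.147, 0.989, -0.001]
force: [0.2, 1.3, 0.2]
finger_gap: 0.047
grip_force: 0.0
[ -92.8 -530.    90.4] [0.21786235 1.33037775 0.21318654] 1.35
```

```bash
python3 -m creep '{"hand":[0.1,0.1,0.1,0.1,0.1,0.1,0.1,0.1],"slide":[[-93,-530,0],[-93,-530,0],[-93,-530,0],[-93,-530,0],[-93,-530,0],[-93,-530,0],[-93,-530,0],[-93,-530,0]],"yaw":[0,0,0,0,0,0,0,0]}'
python3 -m creep '{"hand":[0.1,0.1,0.1,0.1],"slide":[[0,0,40],[0,0,80],[0,0,80],[0,0,80]],"yaw":[0,0,0,0]}'
python3 -c "
from h import *;print(to([.439,-.239,.068]),robot.get_obs()['force'])"
```

```text
t: 2.35
tool_pos: [0.444, -0.1975, 0.2396]
tcp_rot: [0.001, 0.143, 0.99, 0.0]
force: [1.3, 0.3, -0.4]
finger_gap: 0.0472
grip_force: 0.0
t: 2.85
tool_pos: [0.4449, -0.1964, 0.1605]
tcp_rot: [0.001, 0.143, 0.99, -0.0]
force: [0.3, -0.5, 0.6]
finger_gap: 0.0469
grip_force: 0.0
[ -6.3 -42.5  92.5] [ 0.29727777 -0.54135341  0.59968707]
```

```bash
python3 -m creep '{"hand":[0.1,0.1,0.1,0.1],"slide":[[-6,-42,0],[-6,-42,25],[-6,-42,50],[-6,-42,50]],"yaw":[0,0,0,0]}'
python3 - <<'E'
from h import *
print(to([.439,-.239,.068]))
c=robot.camera('side');cv2.imwrite('pics/s1.png',cv2.resize(c['image'][200:400,250:450,::-1],None,fx=3,fy=3))
E
```

```text
t: 3.35
tool_pos: [0.4379, -0.2382, 0.1097]
tcp_rot: [-0.0, 0.143, 0.99, 0.0]
force: [-0.1, -0.0, 0.8]
finger_gap: 0.047
grip_force: 0.0
[-1.3 -0.5 41.7]
```

View pics/s1.png

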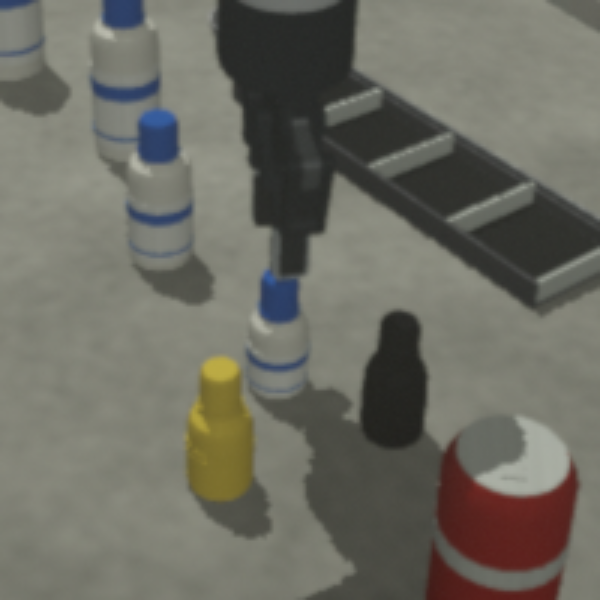

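The crop shows the fingers straddling bottle_a's cap at crop (280,280), with the black bottle (395,380) and the yellow one (220,430) clear. I'll go down, grip and lift.

```bash
python3 -m creep '{"hand":[0.1,0.1,0.1,-0.7,-0.7,-0.7,-0.7,-0.7],"slide":[[-1,0,20],[-1,0,42],[-1,0,42],[-1,0,42],[-1,0,42],[-1,0,42],[-1,0,42],[-1,0,42]],"yaw":[0,0,0,0,0,0,0,0]}' 40
python3 -c "
from h import *;print(to([.6745,-.2015,.14]),robot.get_obs()['force'])"
```

```text
t: 4.4
tool_pos: [0.4399, -0.2394, 0.069]
tcp_rot: [0.001, 0.143, 0.99, -0.0]
force: [-0.3, -0.2, 5.8]
finger_gap: 0.0224
grip_force: 39.0
[-214.4  102.9  -70.4] [-0.33393094 -0.18339724  5.81196044]
```

```bash
python3 -m creep '{"hand":[-0.7,-0.7,-0.7,-0.7,-0.7,-0.7,-0.7,-0.7],"slide":[[0,0,-35],[0,0,-70],[-50,25,-70],[-100,48,-70],[-150,72,-70],[-190,91,-70],[-214,103,-70],[-214,103,-70]],"yaw":[0,0,0,0,0,0,0,0]}'
python3 - <<'E'
from h import *
print(to([.6745,-.2015,.078]))
c=robot.camera('side');cv2.imwrite('pics/s2.png',cv2.resize(c['image'][150:400,250:550,::-1],None,fx=2,fy=2))
E
```

```text
t: 5.4
tool_pos: [0.6751, -0.1993, 0.1379]
tcp_rot: [0.001, 0.142, 0.99, 0.0]
force: [0.5, 0.7, -0.7]
finger_gap: 0.0223
grip_force: 39.7
[ 0.1 -2.3 59.9]
```

View pics/s2.png

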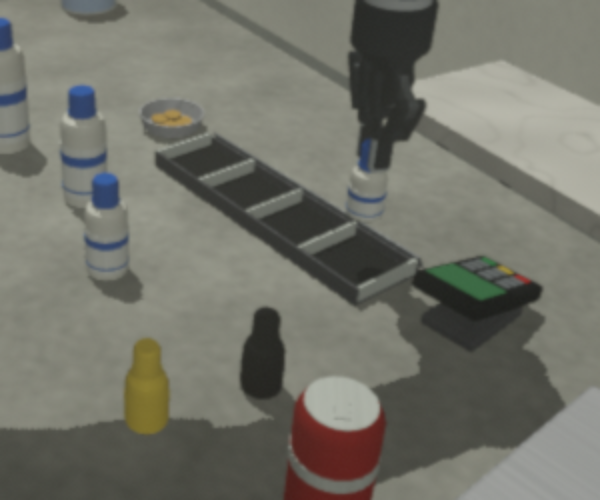

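Bottle_a hangs upright in the fingers at crop (367,185), raised above the end bay at (365,270), and nothing else has moved. I'll lower it.

```bash
python3 -m creep '{"hand":[-0.7,-0.7,-0.7,-0.7,-0.7,-0.7,-0.7],"slide":[[0,-2,30],[0,-2,50],[0,-2,56],[0,-2,59],[0,-2,61],[0,-2,61],[0,-2,61]],"yaw":[0,0,0,0,0,0,0]}'
```

```text
t: 6.32
tool_pos: [0.6729, -0.2028, 0.0768]
tcp_rot: [0.0, 0.143, 0.99, -0.0]
force: [-0.4, -0.2, -0.6]
finger_gap: 0.0224
grip_force: 39.7
```

```bash
python3 -m creep '{"hand":[-0.7,-0.7,-0.7],"slide":[[0,0,1],[0,0,2],[0,0,2]],"yaw":[0,0,0]}'
python3 -m creep '{"hand":[-0.4,-0.2,0.1,0.1,0.1],"slide":[[0,0,0],[0,0,0],[0,0,0],[0,0,0],[0,0,0]],"yaw":[0,0,0,0,0]}'
python3 -m creep '{"hand":[0.1,0.1,0.1,0.1,0.1],"slide":[[0,0,-30],[0,0,-70],[0,0,-120],[0,0,-130],[0,0,-130]],"yaw":[0,0,0,0,0]}'
python3 - <<'E'
from h import *
print(to([.431,-.082,.207]))
c=robot.camera('side');cv2.imwrite('pics/s3.png',cv2.resize(c['image'][150:400,250:550,::-1],None,fx=2,fy=2))
E
```

```text
t: 6.7
tool_pos: [0.673, -0.2029, 0.0751]
tcp_rot: [0.0, 0.143, 0.99, -0.0]
force: [-1.2, 0.4, 5.2]
finger_gap: 0.0226
grip_force: 40.2
t: 7.32
tool_pos: [0.6726, -0.2027, 0.0743]
tcp_rot: [-0.0, 0.143, 0.99, 0.0]
force: [-0.3, -0.3, -0.2]
finger_gap: 0.047
grip_force: 0.0
t: 7.95
tool_pos: [0.6727, -0.2027, 0.2046]
tcp_rot: [0.0, 0.143, 0.99, 0.0]
force: [-0.8, 0.8, 0.3]
finger_gap: 0.0468
grip_force: 0.0
[266.   47.2  -2.6]
```

View pics/s3.png

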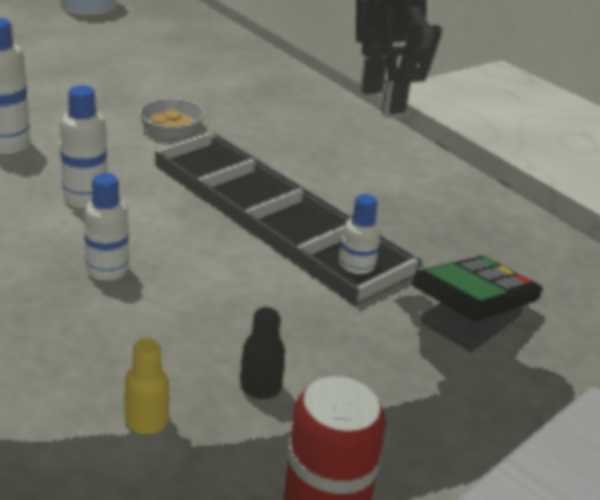

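Bottle_a stands upright in the reader-side bay at crop (360,240). Next is bottle_b.

```bash
python3 -m creep '{"hand":[0.15,0.15,0.15,0.15,0.15,0.15,0.15,0.15],"slide":[[60,11,0],[120,21,0],[180,32,0],[230,41,0],[266,47,0],[266,47,30],[266,47,55],[266,47,55]],"yaw":[0,0,0,0,0,0,0,0]}'
python3 -c "
from h import *;print(to([.431,-.082,.099]))"
```

```text
t: 9.0
tool_pos: [0.4283, -0.0819, 0.1471]
tcp_rot: [-0.003, 0.143, 0.99, -0.0]
force: [-0.2, 0.1, -0.3]
finger_gap: 0.049
grip_force: 0.0
[-2.9  0.7 48.1]
```

```bash
python3 -m creep '{"hand":[0.15,0.15,0.15,0.15,-0.6,-0.6,-0.6,-0.6],"slide":[[-2,0,0],[-2,0,25],[-2,0,48],[-2,0,48],[-2,0,48],[-2,0,48],[-2,0,48],[-2,0,48]],"yaw":[0,0,0,0,0,0,0,0]}' 45
python3 -m creep '{"hand":[-0.6,-0.6,-0.6,-0.6,-0.6],"slide":[[0,0,0],[0,0,-15],[0,0,-50],[0,0,-70],[0,0,-70]],"yaw":[0,0,0,0,0]}'
python3 -c "
from h import *;print(to([.662,-.114,.17]))"
```

```text
t: 10.0
tool_pos: [0.4338, -0.0829, 0.1026]
tcp_rot: [0.001, 0.143, 0.99, 0.0]
force: [-0.9, -0.1, 6.7]
finger_gap: 0.0263
grip_force: 44.6
t: 10.62
tool_pos: [0.4341, -0.0827, 0.1732]
tcp_rot: [0.002, 0.143, 0.99, 0.0]
force: [-0.0, -0.1, -1.9]
finger_gap: 0.0263
grip_force: 44.8
[-227.4   34.7    4.2]
```

```bash
python3 -m creep '{"hand":[-0.6,-0.6,-0.6,-0.6,-0.6,-0.6,-0.6],"slide":[[-40,6,0],[-90,14,0],[-140,21,0],[-185,28,0],[-227,35,0],[-227,35,0],[-227,35,0]],"yaw":[0,0,0,0,0,0,0]}'
python3 - <<'E'
from h import *
print(to([.662,-.114,.112]))
c=robot.camera('side');cv2.imwrite('pics/s4.png',cv2.resize(c['image'][150:400,250:550,::-1],None,fx=2,fy=2))
E
```

```text
t: 11.5
tool_pos: [0.659, -0.1135, 0.1701]
tcp_rot: [-0.001, 0.143, 0.99, -0.0]
force: [0.0, 0.5, -1.5]
finger_gap: 0.0255
grip_force: 44.8
[-3.2  0.4 58. ]
```

View pics/s4.png

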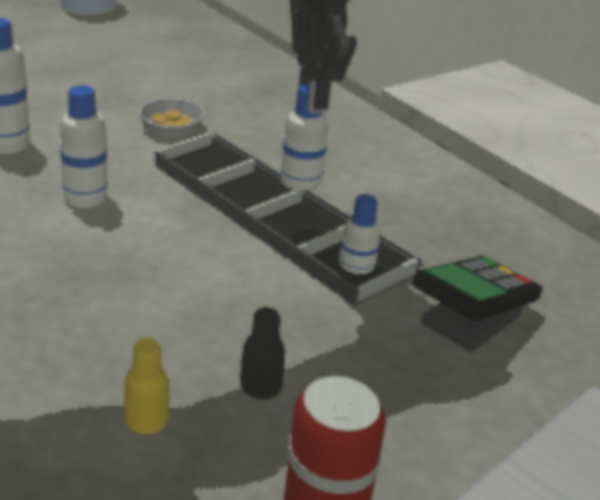

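Bottle_b hangs nearly upright at crop (304,140) above its bay, and bottle_a is undisturbed. I'll lower it.

```bash
python3 -m creep '{"hand":[-0.6,-0.6,-0.6,-0.6,-0.6,-0.6,-0.6],"slide":[[-3,0,30],[-3,0,46],[-3,0,52],[-3,0,56],[-3,0,58],[-3,0,59],[-3,0,59]],"yaw":[0,0,0,0,0,0,0]}'
```

```text
t: 12.42
tool_pos: [0.6634, -0.1144, 0.1126]
tcp_rot: [0.0, 0.143, 0.99, 0.0]
force: [-0.1, -0.5, -1.3]
finger_gap: 0.0264
grip_force: 44.8
```

```bash
python3 -m creep '{"hand":[-0.6,-0.6,-0.6,-0.6],"slide":[[0,0,1],[0,0,2],[0,0,3],[0,0,3]],"yaw":[0,0,0,0]}'
```

```text
t: 12.92
tool_pos: [0.6631, -0.1144, 0.1092]
tcp_rot: [-0.0, 0.143, 0.99, -0.0]
force: [-0.8, 0.4, -1.2]
finger_gap: 0.0262
grip_force: 44.8
```

```bash
python3 -m creep '{"hand":[-0.6,-0.6,-0.6,-0.6],"slide":[[0,0,1],[0,0,2],[0,0,2],[0,0,2]],"yaw":[0,0,0,0]}'
```

```text
t: 13.42
tool_pos: [0.664, -0.1147, 0.1087]
tcp_rot: [0.001, 0.143, 0.99, 0.0]
force: [-1.5, 0.3, 7.1]
finger_gap: 0.0261
grip_force: 45.7
```

```bash
python3 -m creep '{"hand":[-0.3,-0.1,0.2,0.2,0.2],"slide":[[0,0,0],[0,0,0],[0,0,0],[0,0,0],[0,0,0]],"yaw":[0,0,0,0,0]}' 60
python3 -m creep '{"hand":[0.2,0.2,0.2,0.2,0.2],"slide":[[0,0,-30],[0,0,-70],[0,0,-120],[0,0,-125],[0,0,-125]],"yaw":[0,0,0,0,0]}'
python3 -c "
from h import *;print(to([.4695,.0655,.235]))"; python3 tri.py
```

```text
t: 14.05
tool_pos: [0.6632, -0.1144, 0.1072]
tcp_rot: [-0.0, 0.143, 0.99, -0.0]
force: [-0.6, 0.3, 0.5]
finger_gap: 0.0515
grip_force: 0.0
t: 14.68
tool_pos: [0.6631, -0.1143, 0.2323]
tcp_rot: [0.0, 0.143, 0.99, 0.0]
force: [-0.7, -0.3, -0.2]
finger_gap: 0.0512
grip_force: 0.0
[236.7 117.5  -2.7]
T [288.1 268.5] [282 263  13  13 135] [[0.4707, 0.0689], [0.4701, 0.0669], [0.4694, 0.065], [0.4688, 0.0631]]
T [200.7 289.3] [192 282  19  16 231] [[0.4284, 0.2613], [0.4291, 0.2535], [0.4297, 0.2456], [0.4304, 0.2378]]
```

```bash
python3 -m creep '{"hand":[0.2,0.2,0.2,0.2,0.2,0.2,0.2,0.2],"slide":[[50,25,0],[100,50,0],[150,75,0],[200,99,0],[237,117,0],[237,117,20],[237,117,50],[237,117,50]],"yaw":[0,0,0,0,0,0,0,0]}'
python3 -c "
from h import *;print(to([.4695,.0655,.130]))"
```

```text
t: 15.78
tool_pos: [0.4668, 0.0646, 0.18]
tcp_rot: [-0.003, 0.143, 0.99, -0.001]
force: [-1.0, 0.1, -0.2]
finger_gap: 0.0512
grip_force: 0.0
[-2.6  1.8 50. ]
```

```bash
python3 -m creep '{"hand":[0.2,0.2,0.2,0.2,-0.5,-0.5,-0.5,-0.5],"slide":[[0,0,0],[0,0,25],[0,0,50],[0,0,50],[0,0,50],[0,0,50],[0,0,50],[0,0,50]],"yaw":[0,0,0,0,0,0,0,0]}' 60
python3 -m creep '{"hand":[-0.5,-0.5,-0.5,-0.5,-0.5,-0.5],"slide":[[0,0,0],[0,0,-10],[0,0,-35],[0,0,-60],[0,0,-70],[0,0,-70]],"yaw":[0,0,0,0,0,0]}'
python3 -c "
from h import *;print(to([.650,-.026,.2]))"
```

```text
t: 16.77
tool_pos: [0.4704, 0.0651, 0.1339]
tcp_rot: [0.001, 0.144, 0.99, 0.001]
force: [-1.1, -0.3, 7.0]
finger_gap: 0.0295
grip_force: 59.7
t: 17.52
tool_pos: [0.4694, 0.0652, 0.2028]
tcp_rot: [0.001, 0.143, 0.99, 0.0]
force: [0.2, 0.2, -3.7]
finger_gap: 0.0299
grip_force: 59.9
[-199.   -36.2    3. ]
```

```bash
python3 -m creep '{"hand":[-0.5,-0.5,-0.5,-0.5,-0.5,-0.5,-0.5],"slide":[[-35,-6,0],[-80,-15,0],[-125,-23,0],[-165,-30,0],[-199,-36,0],[-199,-36,0],[-199,-36,0]],"yaw":[0,0,0,0,0,0,0]}'
python3 - <<'E'
from h import *
print(to([.650,-.026,.143]))
c=robot.camera('side');cv2.imwrite('pics/s5.png',cv2.resize(c['image'][130:380,200:500,::-1],None,fx=2,fy=2))
E
```

```text
t: 18.4
tool_pos: [0.6485, -0.0255, 0.2008]
tcp_rot: [-0.002, 0.143, 0.99, -0.0]
force: [0.4, 1.4, -2.5]
finger_gap: 0.0292
grip_force: 59.9
[-1.7  0.  57.8]
```

View pics/s5.png

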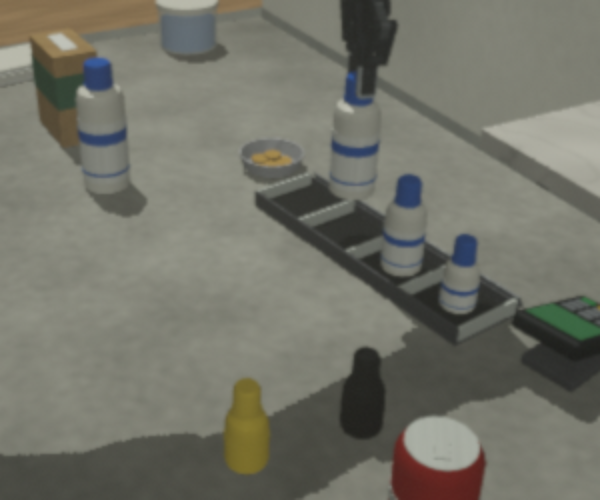

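Bottles a (460,280) and b (404,230) stand in their bays. Bottle_c hangs upright at (355,150) above its own. I'll lower it.

```bash
python3 -m creep '{"hand":[-0.5,-0.5,-0.5,-0.5,-0.5,-0.5,-0.5,-0.5],"slide":[[0,0,25],[0,0,43],[0,0,50],[0,0,54],[0,0,57],[0,0,59],[0,0,60],[0,0,60]],"yaw":[0,0,0,0,0,0,0,0]}'
python3 -m creep '{"hand":[-0.5,-0.5,-0.5],"slide":[[0,0,1],[0,0,2],[0,0,2]],"yaw":[0,0,0]}'
```

```text
t: 19.45
tool_pos: [0.6498, -0.026, 0.1424]
tcp_rot: [0.0, 0.143, 0.99, 0.0]
force: [-0.0, 0.1, -2.9]
finger_gap: 0.0295
grip_force: 59.9
t: 19.82
tool_pos: [0.6497, -0.0259, 0.1402]
tcp_rot: [-0.0, 0.143, 0.99, -0.0]
force: [0.0, 0.3, -2.7]
finger_gap: 0.0294
grip_force: 59.9
```

```bash
python3 -m creep '{"hand":[-0.5,-0.5,-0.5],"slide":[[0,0,1],[0,0,2],[0,0,2]],"yaw":[0,0,0]}'
```

```text
t: 20.2
tool_pos: [0.6509, -0.0263, 0.1401]
tcp_rot: [0.001, 0.143, 0.99, 0.0]
force: [-1.3, -0.3, 7.9]
finger_gap: 0.0297
grip_force: 61.0
```

```bash
python3 -m creep '{"hand":[-0.2,0.0,0.25,0.25,0.25],"slide":[[0,0,0],[0,0,0],[0,0,0],[0,0,0],[0,0,0]],"yaw":[0,0,0,0,0]}' 80
python3 -m creep '{"hand":[0.25,0.25,0.25,0.25,0.25],"slide":[[0,0,-30],[0,0,-70],[0,0,-110],[0,0,-120],[0,0,-120]],"yaw":[0,0,0,0,0]}'
python3 -c "
from h import *;print(to([.430,.2385,.258]))"
```

```text
t: 20.82
tool_pos: [0.6498, -0.026, 0.1382]
tcp_rot: [0.0, 0.143, 0.99, -0.0]
force: [0.3, -0.2, 0.0]
finger_gap: 0.0531
grip_force: 0.0
t: 21.45
tool_pos: [0.6499, -0.0259, 0.2584]
tcp_rot: [0.0, 0.143, 0.99, 0.0]
force: [0.4, -0.4, -0.6]
finger_gap: 0.0534
grip_force: 0.0
[285.8 191.2   0.3]
```

```bash
python3 -m creep '{"hand":[0.25,0.25,0.25,0.25,0.25,0.25,0.25,0.25],"slide":[[45,30,0],[90,60,0],[135,90,0],[180,121,0],[225,151,0],[270,181,0],[286,191,0],[286,191,20]],"yaw":[0,0,0,0,0,0,0,0]}'
python3 -m creep '{"hand":[0.25,0.25],"slide":[[0,0,0],[0,0,0]],"yaw":[0,0]}'
python3 - <<'E'
from h import *
print(to([.430,.2385,.161]))
c=robot.camera('side');cv2.imwrite('pics/s6.png',cv2.resize(c['image'][60:260,180:420,::-1],None,fx=2.5,fy=2.5))
E
```

```text
t: 22.45
tool_pos: [0.4282, 0.2403, 0.2375]
tcp_rot: [-0.0, 0.141, 0.99, 0.0]
force: [0.9, -1.0, 0.7]
finger_gap: 0.0532
grip_force: 0.0
t: 22.7
tool_pos: [0.4297, 0.2379, 0.238]
tcp_rot: [-0.0, 0.144, 0.99, -0.0]
force: [-0.1, -0.2, 0.6]
finger_gap: 0.0532
grip_force: 0.0
[-0.1  0.8 77. ]
```

View pics/s6.png

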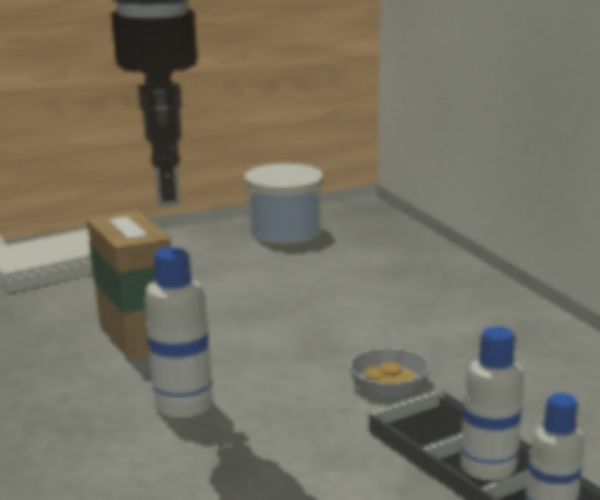

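The fingers at crop (168,185) are right above bottle_d's cap (172,262). The carton is clear behind it. I'll go down and grip.

```bash
python3 -m creep '{"hand":[0.25,0.25,0.25,0.25,-0.4,-0.4,-0.4,-0.4],"slide":[[0,1,30],[0,1,60],[0,1,77],[0,1,77],[0,1,77],[0,1,77],[0,1,77],[0,1,77]],"yaw":[0,0,0,0,0,0,0,0]}' 80
python3 -m creep '{"hand":[-0.4,-0.4,-0.4,-0.4,-0.4,-0.4,-0.4],"slide":[[0,0,0],[0,0,-10],[0,0,-30],[0,0,-50],[0,0,-65],[0,0,-70],[0,0,-70]],"yaw":[0,0,0,0,0,0,0]}'
python3 -c "
from h import *;print(to([.638,.062,.23]))"
```

```text
t: 23.75
tool_pos: [0.4309, 0.2396, 0.1627]
tcp_rot: [0.001, 0.144, 0.99, 0.001]
force: [-0.5, -1.7, 6.6]
finger_gap: 0.0335
grip_force: 80.0
t: 24.62
tool_pos: [0.4299, 0.2393, 0.2313]
tcp_rot: [-0.0, 0.143, 0.99, 0.0]
force: [-0.5, -0.6, -4.9]
finger_gap: 0.033
grip_force: 80.5
[-249.8 -110.9    1.3]
```

```bash
python3 -m creep '{"hand":[-0.4,-0.4,-0.4,-0.4,-0.4,-0.4,-0.4,-0.4],"slide":[[-30,-13,0],[-70,-31,0],[-115,-51,0],[-160,-71,0],[-200,-89,0],[-235,-104,0],[-250,-111,0],[-250,-111,0]],"yaw":[0,0,0,0,0,0,0,0]}'
python3 -m creep '{"hand":[-0.4,-0.4],"slide":[[0,0,0],[0,0,0]],"yaw":[0,0]}'
python3 - <<'E'
from h import *
print(to([.638,.062,.171]))
c=robot.camera('side');cv2.imwrite('pics/s7.png',cv2.resize(c['image'][80:330,220:520,::-1],None,fx=2,fy=2))
E
```

```text
t: 25.62
tool_pos: [0.638, 0.0612, 0.2303]
tcp_rot: [-0.001, 0.144, 0.99, -0.0]
force: [-0.6, 1.2, -3.5]
finger_gap: 0.0333
grip_force: 80.4
t: 25.88
tool_pos: [0.6374, 0.0636, 0.2312]
tcp_rot: [-0.0, 0.142, 0.99, 0.0]
force: [-0.3, -0.1, -3.8]
finger_gap: 0.033
grip_force: 80.5
[-1.1 -1.4 60.2]
```

View pics/s7.png

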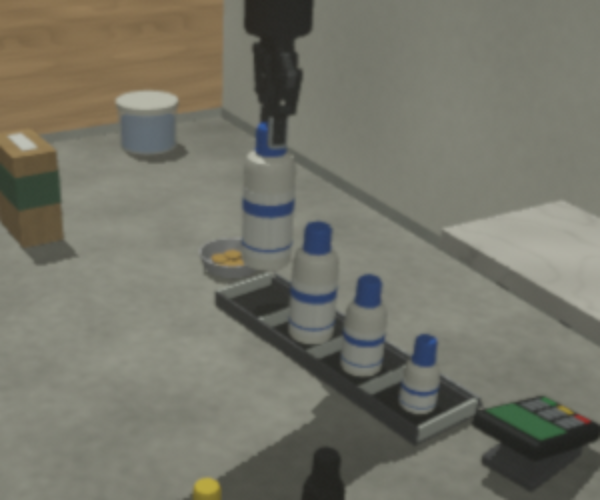

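Bottles a, b and c stand in their bays. Bottle_d hangs upright at crop (268,200) above the last bay at (265,300). I'll lower it.

```bash
python3 -m creep '{"hand":[-0.4,-0.4,-0.4,-0.4,-0.4,-0.4,-0.4,-0.4],"slide":[[0,-1,25],[0,-1,44],[0,-1,52],[0,-1,56],[0,-1,58],[0,-1,60],[0,-1,60],[0,-1,60]],"yaw":[0,0,0,0,0,0,0,0]}'
python3 -m creep '{"hand":[-0.4,-0.4,-0.4],"slide":[[0,0,1],[0,0,2],[0,0,2]],"yaw":[0,0,0]}'
```

```text
t: 26.92
tool_pos: [0.6381, 0.061, 0.1716]
tcp_rot: [0.0, 0.143, 0.99, 0.0]
force: [-0.4, -0.0, -4.5]
finger_gap: 0.0329
grip_force: 80.5
t: 27.3
tool_pos: [0.6379, 0.0609, 0.1692]
tcp_rot: [-0.0, 0.143, 0.99, -0.0]
force: [-0.8, -0.3, -4.1]
finger_gap: 0.0331
grip_force: 80.5
```

```bash
python3 -m creep '{"hand":[-0.4,-0.4,-0.4],"slide":[[0,0,1],[0,0,2],[0,0,2]],"yaw":[0,0,0]}'
```

```text
t: 27.68
tool_pos: [0.6389, 0.0607, 0.1688]
tcp_rot: [0.001, 0.144, 0.99, 0.0]
force: [-2.0, -1.2, 5.1]
finger_gap: 0.0332
grip_force: 81.5
```

```bash
python3 -m creep '{"hand":[-0.1,0.1,0.3,0.3,0.3],"slide":[[0,0,0],[0,0,0],[0,0,0],[0,0,0],[0,0,0]],"yaw":[0,0,0,0,0]}'
python3 -m creep '{"hand":[0.3,0.3,0.3,0.3,0.3,0.3,0.3,0.3],"slide":[[0,0,-30],[0,0,-70],[0,0,-100],[0,0,-110],[60,0,-110],[120,0,-110],[150,0,-110],[150,0,-110]],"yaw":[0,0,0,0,0,0,0,0]}'
python3 - <<'E'
from h import *
a=robot.camera('side')['image'];b=robot.camera('top')['image']
cv2.imwrite('pics/s8.png',np.vstack([a[100:420,:,::-1],b[140:340,:,::-1]]))
E
```

```text
t: 28.3
tool_pos: [0.638, 0.061, 0.1673]
tcp_rot: [0.0, 0.143, 0.99, 0.0]
force: [0.7, 0.1, 0.1]
finger_gap: 0.0553
grip_force: 0.0
t: 29.3
tool_pos: [0.4918, 0.1044, 0.2765]
tcp_rot: [-0.001, 0.142, 0.99, -0.0]
force: [0.1, 0.6, -0.1]
finger_gap: 0.0553
grip_force: 0.0
```

View pics/s8.png

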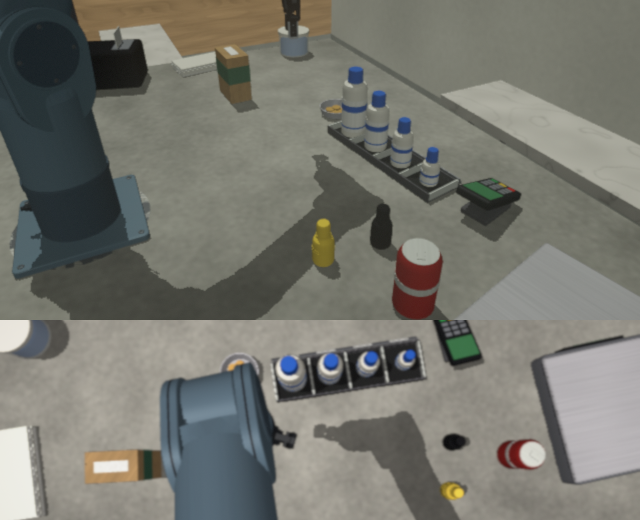

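All four bottles stand upright, one per bay, rising from the reader end (405,359) to the far end (290,372). The dish, carton and can are where they were, and the robot is clear of everything.

```bash
python3 -c "
from workcell import robot
print(robot.job_done())"
```

```text
the job is handed in; nothing more can be done
None
```

I put the four bottles upright in the tray, one per bay, from the smallest next to the card reader to the tallest at the far end. The last pictures show the dish, carton and can where they started, and I handed the job in at about 29 s.

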